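# Fit the second lamp arm over the specimen stage and lay the bar light across

## Task

Hang the loose bracket on the empty slotted upright of the specimen stage: put both of its claws through the slots and press it down until it is fully home and the sprung latch snaps out over it. Then lay the bar light, lens side down as it lies now, centred across the two arms, in the saddles between their raised lips; set it down rather than dropping it. Leave the other things on the bench alone.

Things in the scene. Friction and masses are not known exactly. Their poses are not given: they have to be found in the camera images.
- bracket_grip (a point): Where to grip the loose aluminium bracket (0.17 to 0.35 kg), which stands upright on the bench: mid-thickness of its arm, under the middle of its saddle, 28 mm above its underside, 12 mm below the arm's top. Axes: x along the arm to the claws, z up. The arm runs from x = -60 to +87 mm: a web 14 mm thick (y), 40 mm high, on a bottom flange 5 mm thick, 40 mm wide.
- bracket: The loose bracket: origin on its underside, 28 mm under bracket_grip, same axes. On the arm's top stand two lips 10 mm high, 10 mm long, centred at x = -24 and +24: between them the 38 mm wide saddle. At the claw end a heel plate, x = 87 to 95, 36 mm wide, 94 mm high from the underside up.
- claws (a point): Middle of the heel's back face at the bracket's underside, 95 mm along x from the grip point; same axes. Two claws, 10 mm wide, stick out of the heel along +x: necks 7 mm long, 10 mm high, undersides 18 and 60 mm above this point; each ends in a tooth 6 mm thick (to x = 13) that hangs 12 mm below its neck, 22 mm high in all. When home, this point coincides with empty_face.
- empty_face (a point): On the slotted front face of the upright that has no bracket (at the left or right of the stage's back), mid-width, 105 mm above the bench. Axes: x into the face, the way the claws go in; z up. Steel channel 40 mm wide, top 240 mm above the bench; face 5 mm thick, 25 mm free behind. Two slots 16 mm wide, from 18 to 50 and 60 to 92 mm above this point.
- empty_upright: The upright without bracket; origin under the middle of its foot, 15 mm above the bench, axes as empty_face. The claws pass straight in along x with the bracket's underside 17 mm (give or take 5) above empty_face, until the heel meets the face; then the bracket goes 17 mm down until the necks rest in the slots. Hung, the arm droops about 2 degrees (4 mm at the grip).
- latch (a joint): Sprung latch of the empty upright, in m: a tongue 18 mm wide standing 10 mm out of the face, 95.5 to 108 mm above empty_face. 0 = fully out. The heel pushes it straight in along x (to 0.01) as the claws enter, against 2.4 N (out) to 4 N (in); it rubs on the heel as the bracket goes down, and springs out again over the heel's top when the bracket is fully home.
- fitted_seat (a point): The middle of the saddle (its floor) on the arm of the other upright, where an identical bracket already hangs fixed, 140 mm beside the empty upright. Axes: x along the arm to the upright (110 mm behind to the upright's centre), z up. Fixed, 145 mm above the bench.
- bar_home (a point): Where the middle of the bar light belongs: midway between the two arms' saddles, half the bar's height above the saddle floors (158 mm above the bench). Axes: x as the arms point to the uprights, y across from arm to arm (the bar lies along y), z up. Nothing but air down to the stage, 15 mm above the bench.
- bar_center (a point): The centre of the loose bar light: a black rigid bar 190 mm long (x), 32 mm wide (y), 26 mm high (z up), 0.28 kg, white lens below, lying on the bench. Its two ends are alike. Grip it across its width.
- bar_light: The bar light itself: origin at the middle of its underside, 13 mm under bar_center, same axes.
- fitted_upright: The upright with the fixed bracket; origin under the middle of its foot, x towards the back, z up. It and the empty upright stand 70 mm to either side of the stage's middle line.
- slide_box: bystander: card box of slides, 102 x 82 x 38 mm, origin under its middle
- objective: bystander: metal microscope objective standing upright, 48 mm across, 58 mm high, origin under its middle
- dish: bystander: flat glass dish, 72 mm across, 18 mm high, origin under its middle
- driver: bystander: screwdriver 170 mm long lying along its x
- cleaner: bystander: small bottle, 44 mm across, 120 mm high, origin under its middle
- spanner: bystander: spanner 150 mm long lying along its x
- wafer_case: bystander: round flat case, 108 mm across, 28 mm high, origin under its middle
There are look-alikes about, which are no part of the job. Leave any brown or orange look-alike of the bracket alone.

How it is judged:
On the way:
1. the bracket hangs by both claws, pressed fully home, with the latch out over its heel (x of bracket_grip in the frame of empty_face between -0.101 and -0.091 m and y of bracket_grip in the frame of empty_face between -0.005 and 0.005 m and z of bracket_grip in the frame of empty_face between 0.018 and 0.033 m and angle between the z axis of bracket_grip and the z axis of empty_face, either way round below 0.09 rad and angle between the x axis of bracket_grip and the x axis of empty_face, either way round below 0.1 rad and value of joint latch below 0.003 m), for 0.2 s.
At the end, for the whole second after the job is handed in: Bracket hung on the empty upright, fully home (within 5 mm sideways, 5 degrees of square), latch out (under 3 mm). Bar light at rest on both arms between the lips: centre within 7 mm along the arms, 18 mm along the bar, -7 to +5 mm in height, 4.5 degrees of level and square. Both released (all of step 1 and x of bar_center in the frame of bar_home between -0.007 and 0.007 m and y of bar_center in the frame of bar_home between -0.018 and 0.018 m and z of bar_center in the frame of bar_home between -0.007 and 0.005 m and angle between the x axis of bar_center and the y axis of bar_home, either way round below 0.08 rad and angle between bar_center's own z axis and vertical below 0.08 rad and contact force between bar_light and bracket above 0.2 N and contact force between bar_light and fitted_upright above 0.2 N and linear speed of each of bar_light, bracket below 0.02 m/s); the robot touches nothing.
It fails at once if the bar light falls freely (faster than 0.6 m/s, about a 20 mm drop, with no finger on it) (linear speed of bar_light above 0.6 m/s and contact force between the fingers and bar_light below 0.1 N).
It fails at once if another thing on the bench is moved by more than 30 mm (distance of any of slide_box, objective, dish, driver, cleaner, spanner, wafer_case from where it was at the start of the episode above 0.03 m).
It also fails if it takes over 72 s, if anything falls off the work surface, if the arm or the gripper's body presses on something with over 40 N, if the wrist force passes 120 N, or if a joint passes its speed limit or range.

## Robot

A 6-joint arm with a two-finger parallel gripper is mounted at the origin on the work surface. World frame = base frame: x ahead of the robot, y to its left, z up, the work surface at z = 0. Lengths are in m, angles in rad, forces in N, time in s.
With the tool pointing down it reaches from about 0.3 to 0.85 m from the base axis. Payload 5.4 kg.
Tool frame: the origin (TCP) lies at the very end of the fingers, on their centre line; the grasp point (between the pads) lies 19 mm behind it; z points along the fingers, y is the line along which they close (so a half turn about z gives the same grasp; the last joint's range is limited). The gripper opens to 85 mm and grips with 20 to 120 N. Pads are 22 mm wide; open, the fingers measure 114 mm over their backs; the gripper's body (76 mm by 85 mm) begins 54 mm behind the grasp point. The pads swing forward as they close: fully open they stand 13 mm farther back than shut.
Start: joints at [-1.435, 0.158, 1.597, -0, 1.386, -0.21], TCP at [0.195, -0.541, 0.231] pointing down, gripper open.
Joint ranges: [-2.91, 2.91], [-0.94, 2.29], [0.18, 2.7], [-1.29, 4.43], [0.17, 2.64], [-3, 3]. Speed limits (rad/s): [2.57, 2.57, 3.14, 3.14, 3.14, 3.14].

## Interface

Orientations are given as a 3x3 rotation matrix whose columns are the frame's x, y, z axes.
In Python, from station import status, optics, ctrl gives the robot as it stands. The module is installed in compiled form; this text tells all that it offers.
- The arm moves only by the tool move_arm, never from a script. Its argument "motion" is one flat list of numbers, 7 for each row, row after row: the closure, from 0 (fully open) to 1 (shut), then the shift along the world's x, y, z in mm, then the turn, a rotation vector about the world's x, y, z in degrees. A call has 1 to 12 rows; each row shifts and turns the commanded pose from where the row before left it; what a row does not reach is not made up. A row lasts 1/10 s, in which the tool goes at most 50 mm and 8.59 degrees, less where a joint would pass 70% of its speed; a pose out of reach is approached as far as the arm can. A call with a gripper value outside its range is refused whole. The fingers move at their own pace and stop on an object; "force" is the grip in N (left out, the last holds). Time passes only in rows, so rows that do not move let the fingers close. It gives the time, the measured TCP pose, the force, the opening and the grip force at its end, in the units of the state.
- status.get_obs(): the state, without advancing time (a new reading comes with each control period).
- optics.capture(name): name is "side" or "top"; returns (picture, depth): 400x640x3 uint8, blue, green, red; 400x640 float32, m along the optical axis (not along the pixel's ray), 0 where there is no reading.
- optics.camera_info(name): a dict with "vfov" (degrees; the focal length in pixels is half the picture's height over the tangent of half this angle, whatever the lens; pixels are square), "cx", "cy" (the principal point, pixels), "T" (4x4, takes a point from camera to world coordinates). Camera axes: x right, y down, z forward; pixel columns grow to the right and rows downward; lengths in m; the calibration is good to about 2 mm. A picture is of the moment at which its call begins. camera_info takes no time and is no camera call.
- ctrl.sign_off(): hands the job in; it is judged then, once.
The state is a dict: "time": time; "joints": joint angles; "joint_vel": joint speeds; "effort": joint torques, N m; "tool_pos": TCP position; "eef_rot": TCP orientation; "wrist_force": force on the tool from outside, world axes, zero at the start; "ft_torque": the same for the moment, N m; "finger_gap": finger opening in m; "gripper_force": force on a finger pad.
Only numpy, scipy, OpenCV 4.12 (cv2) and the standard library are available. Lean on these libraries where they do the work, as an engineer would, in place of code of your own. Each camera call takes 0.05 s, during which the arm holds its last target. There are 200 camera calls.

## Working session

There is one attempt and no reset: what is moved stays moved. The work goes in short steps, Python scripts to look and compute and a tool call to move; the robot and the scene stay as the last step left them, time stands still between calls to the robot, and variables do not carry over. Pictures are saved under pics/ and viewed, at most 10 in all, crops included, and the job is handed in when it is done.

Besides the shell and the picture viewer there is one more tool, called after "Emit:" as name(argument=value, ...), one argument or row to a line, values as JSON. move_arm: Moves the arm, as the interface text tells. Its arguments: {"type":"object","properties":{"motion":{"type":"array","items":{"type":"number"}},"force":{"type":"number"}},"required":["motion"]}

```bash
mkdir -p pics; cat > h.py <<'E'
import numpy as np, cv2
from station import status, optics, ctrl
def cap(n):
    p,d=optics.capture(n); i=optics.camera_info(n); return p,d,i
def cloud(d,i):
    f=d.shape[0]/2/np.tan(np.radians(i["vfov"])/2)
    v,u=np.mgrid[:d.shape[0],:d.shape[1]]
    P=np.stack([(u-i["cx"])/f*d,(v-i["cy"])/f*d,d],-1)
    T=np.array(i["T"]); W=P@T[:3,:3].T+T[:3,3]; W[d==0]=np.nan
    return W
E
python3 - <<'E'
from h import *
for n in("top","side"):
    p,d,i=cap(n); cv2.imwrite(f"pics/{n}0.png",p); np.savez(f"{n}0.npz",p=p,d=d,W=cloud(d,i)); print(n,i)
print(status.get_obs())
E
```

```text
top {'vfov': 46.8131072555288, 'cx': 310.04429148941773, 'cy': 201.1269766969576, 'T': array([[-6.30812982e-05, -9.98471431e-01,  5.52702225e-02,
         4.41137533e-01],
       [-9.99924635e-01, -6.15561738e-04, -1.22615275e-02,
         6.95782517e-02],
       [ 1.22768071e-02, -5.52668306e-02, -9.98396143e-01,
         1.89329889e+00],
       [ 0.00000000e+00,  0.00000000e+00,  0.00000000e+00,
         1.00000000e+00]])}
side {'vfov': 50.81449434208218, 'cx': 316.1313882431204, 'cy': 207.2182559643083, 'T': array([[ 0.96698379, -0.14293148,  0.21098092,  0.20215259],
       [-0.25464126, -0.50941793,  0.82198005, -1.16355182],
       [-0.01000936, -0.84856583, -0.52899513,  0.92766183],
       [ 0.        ,  0.        ,  0.        ,  1.        ]])}
{'time': 0.1, 'joints': array([-1.43508652e+00,  1.59002787e-01,  1.59812348e+00, -3.09050315e-05,
        1.38621010e+00, -2.10107704e-01]), 'joint_vel': array([ 0.00031413, -0.00197557, -0.00398984,  0.00123299, -0.0008517 ,
        0.00040755]), 'effort': array([ 2.19658386e-04, -3.96990788e+01, -3.32337713e+01, -1.07996689e-04,
        4.28859901e-03,  3.07116764e-06]), 'tool_pos': array([ 0.19479587, -0.54041054,  0.23039735]), 'eef_rot': array([[ 9.40796770e-01,  3.38971042e-01, -2.66012972e-04],
       [ 3.38970982e-01, -9.40795250e-01,  1.72356306e-03],
       [ 3.33974226e-04, -1.71169324e-03, -9.99998479e-01]]), 'wrist_force': array([ 0.43476268, -0.2949684 ,  0.37103978]), 'ft_torque': array([-0.00939322,  0.00870222,  0.05384904]), 'gripper_force': 0.0, 'finger_gap': 0.08535826478074787}
```

View pics/top0.png

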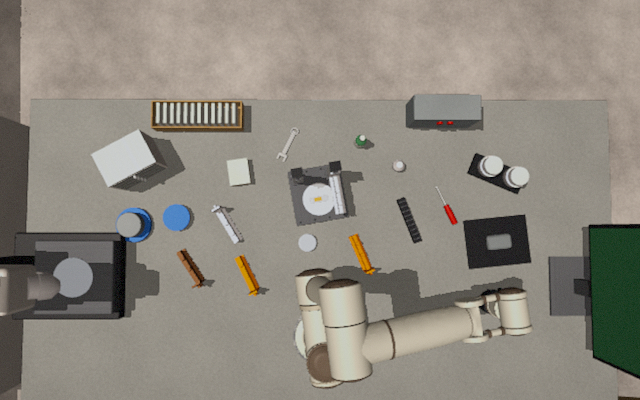

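View pics/side0.png

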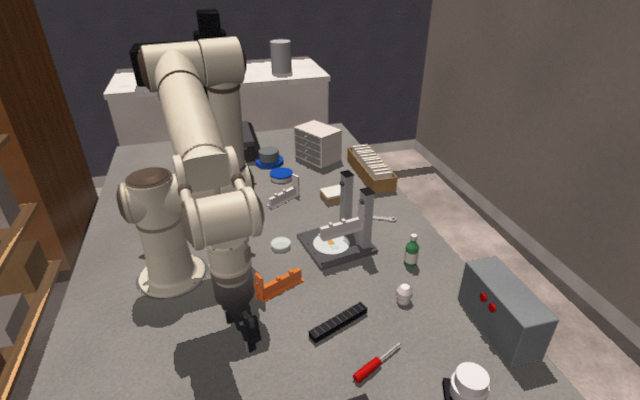

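The top view shows the silver bracket at (228,224). The brown (190,268) and orange (248,275), (362,254) brackets are look-alikes. The stage is at (318,195), with its fitted arm at (337,192) and empty upright near (297,172). The black bar is at (409,220), and it's the only bar. I'll choose the silver bracket and check it in a close crop.

```bash
python3 - <<'E'
from h import *
z=np.load("top0.npz");p=z["p"];W=z["W"]
c=[cv2.resize(p[195:255,200:260],(390,390),interpolation=cv2.INTER_CUBIC),cv2.resize(p[150:230,280:360],(390,390),interpolation=cv2.INTER_CUBIC)]
cv2.imwrite("pics/c.png",np.hstack(c))
def blob(name,r0,r1,c0,c1,zmin,zmax):
    w=W[r0:r1,c0:c1].reshape(-1,3); m=(w[:,2]>zmin)&(w[:,2]<zmax); q=w[m]
    rect=cv2.minAreaRect((q[:,:2]*1000).astype(np.float32)); print(name,len(q),rect,np.percentile(q[:,2],[5,50,95]).round(3)); return q
blob("bracket all",200,248,208,246,.015,.12)
blob("heel",200,248,208,246,.07,.12)
blob("armtop",200,248,208,246,.03,.06)
blob("bar",192,246,390,425,.012,.05)
blob("stage",155,230,280,355,.008,.03)
blob("uprights",150,200,285,310,.2,.28)
blob("uprights2",150,200,315,350,.2,.28)
blob("fitarm",165,225,322,352,.12,.2)
E
```

```text
bracket all 225 ((450.3250732421875, 384.09210205078125), (165.87384033203125, 59.63683319091797), 36.69219970703125) [0.017 0.041 0.096]
heel 33 ((516.097900390625, 417.3350830078125), (20.81802749633789, 34.80292510986328), 35.31602096557617) [0.071 0.092 0.102]
armtop 146 ((445.92303466796875, 379.51324462890625), (151.5235137939453, 31.507543563842773), 27.79237937927246) [0.034 0.041 0.053]
bar 423 ((468.53106689453125, -342.1668395996094), (200.90664672851562, 117.8258056640625), 4.482566833496094) [0.014 0.026 0.033]
stage 2280 ((583.5390014648438, 17.7913818359375), (303.8020324707031, 303.486328125), 89.99671173095703) [0.009 0.016 0.024]
uprights 134 ((631.1932983398438, 95.73900604248047), (41.30253982543945, 42.524845123291016), 4.9651408195495605) [0.212 0.244 0.25 ]
uprights2 140 ((655.1498413085938, -42.495758056640625), (42.41225814819336, 42.30587387084961), 8.89572811126709) [0.206 0.243 0.251]
fitarm 210 ((584.4987182617188, -59.37370300292969), (185.50869750976562, 37.27597427368164), 15.319424629211426) [0.125 0.146 0.187]
```

View pics/c.png

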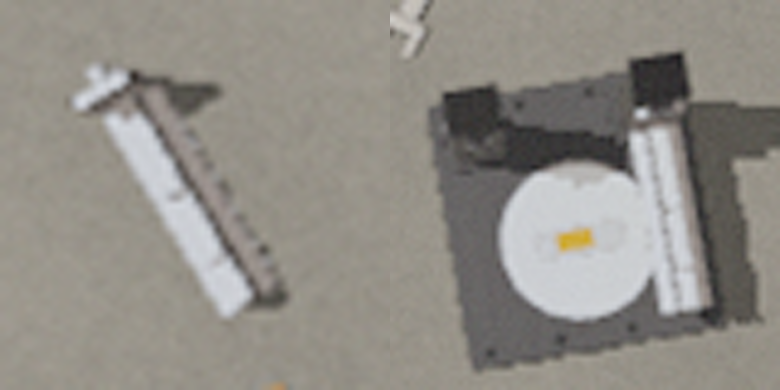

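The crop shows the silver bracket upright, with its heel at upper left and claws pointing to top-left. The empty upright is the left one, and the fitted arm is on the right. Next I'll fit precise poses from both views.

```bash
cat >> h.py <<'E'
def local(W,o,yaw):
    c,s=np.cos(yaw),np.sin(yaw); q=W[...,:2]-np.array(o)[:2]
    return np.stack([q[...,0]*c+q[...,1]*s,-q[...,0]*s+q[...,1]*c,W[...,2]],-1)
def line(q):  # yaw, mean
    l=cv2.fitLine(q[:,:2].astype(np.float32),cv2.DIST_HUBER,0,.001,.001).ravel(); return np.degrees(np.arctan(l[1]/l[0])),l[2:]
E
python3 - <<'E'
from h import *
def pc(q,n,ps=(1,5,50,95,99)): print(n,len(q),"x",np.percentile(q[:,0]*1e3,ps).round(1),"y",np.percentile(q[:,1]*1e3,ps).round(1),"z",np.percentile(q[:,2]*1e3,(5,50,95)).round(1))
for n in("top","side"):
    z=np.load(n+"0.npz");W=z["W"].reshape(-1,3);p=z["p"].reshape(-1,3).astype(int);ok=np.isfinite(W[:,0]);W=W[ok];p=p[ok]
    print("==",n)
    # bracket
    y=np.radians(30); L=local(W,(.45,.382),y); m=(abs(L[:,0])<.12)&(abs(L[:,1])<.035)
    a=W[m&(L[:,2]>.033)&(L[:,2]<.057)&(L[:,0]<.04)]; yaw,c=line(a); print("br line",yaw,c)
    L=local(W,(.45,.382),np.radians(yaw)); m=(abs(L[:,0])<.13)&(abs(L[:,1])<.04)
    pc(L[m&(L[:,2]>.036)&(L[:,2]<.044)],"arm");pc(L[m&(L[:,2]>.046)&(L[:,2]<.055)],"lips");pc(L[m&(L[:,2]>.065)],"heel")
    # stage
    y=np.radians(9.85)
    L=local(W,(.643,.027),y)
    for nm,yy in(("empty",.07),("fit",-.07)):
        m=(abs(L[:,1]-yy)<.035)&(abs(L[:,0])<.05)
        pc(L[m&(L[:,2]>.235)&(L[:,2]<.25)],nm+" top")
        pc(L[m&(L[:,2]>.12)&(L[:,2]<.23)],nm+" body")
    L2=L[(abs(L[:,1]+.07)<.03)&(L[:,0]<-.04)&(L[:,0]>-.2)&(L[:,2]>.138)&(L[:,2]<.165)]
    pc(L2[L2[:,2]<.149],"fitarm top");pc(L2[L2[:,2]>.151],"fit lips"); print(line(L2[L2[:,2]<.149]))
    # bar
    m=(p.max(1)<75)&(W[:,2]>.012)&(W[:,2]<.04)&(W[:,0]>.38)&(W[:,0]<.58)&(W[:,1]>-.4)&(W[:,1]<-.2)
    q=W[m]; 
    if len(q)>20:
        yaw,c=line(q); L=local(W,(.46,-.31),np.radians(yaw)); print("bar",yaw,c); pc(L[m],"bar")
        print(cv2.minAreaRect((q[:,:2]*1e3).astype(np.float32)))
E
```

```text
== top
br line 32.1224 [0.43443152 0.3675705 ]
arm 70 x [-80.6 -76.2 -10.1  64.4  65.9] y [-14.3 -11.   -4.1   3.    3.7] z [36.2 40.3 43.6]
lips 34 x [-67.  -47.1  -2.8  65.3  66. ] y [-16.4 -10.9  -4.7   3.    8.5] z [46.2 49.2 54.3]
heel 38 x [64.3 64.9 68.2 82.  84.8] y [-23.1 -22.7  -5.6  11.3  11.6] z [ 67.1  88.6 102.3]
empty top 102 x [-12.9 -11.5   3.8  18.6  20.3] y [49.  50.2 68.  89.  90.3] z [238.6 243.8 248.7]
empty body 33 x [-20.9 -20.1 -11.4 -10.7 -10.5] y [50.3 50.5 69.1 86.1 88.4] z [140.7 211.1 221.9]
fit top 102 x [-12.3 -10.8   3.7  19.9  20.6] y [-90.9 -88.4 -71.5 -52.  -49.7] z [238.2 244.5 249.4]
fit body 103 x [-49.3 -45.7 -18.   10.4  15.9] y [-87.9 -84.6 -66.8 -50.4 -49.7] z [132.1 160.4 215.9]
fitarm top 89 x [-163.6 -159.2 -103.8  -46.9  -43.5] y [-78.2 -77.7 -70.4 -64.3 -63.6] z [139.1 144.7 148.5]
fit lips 27 x [-149.9 -137.1  -85.1  -44.   -41. ] y [-77.9 -77.  -70.9 -63.8 -63.5] z [151.4 154.4 161. ]
(np.float32(0.049807876), array([-0.10360656, -0.07056925], dtype=float32))
bar 20.883005 [ 0.47192168 -0.35248402]
bar 362 x [-97.3 -89.9  -9.7  76.7  
[... 724 characters left out ...]
5.7] y [-97.4 -95.1 -76.1 -54.4 -53.3] z [237.1 241.5 243.6]
fit body 492 x [-47.8 -38.3  -6.8  19.4  23.1] y [-97.2 -95.2 -89.1 -62.3 -54.7] z [126.  170.8 223.1]
fitarm top 125 x [-162.9 -160.6 -106.7  -47.7  -41.4] y [-85.1 -82.9 -76.6 -67.2 -64.3] z [138.9 142.  146.7]
fit lips 14 x [-130.3 -129.6  -82.7  -76.1  -75.4] y [-84.  -82.9 -74.5 -69.2 -69.1] z [151.3 152.9 154.1]
(np.float32(0.6539734), array([-0.10566575, -0.07592809], dtype=float32))
bar 20.604214 [ 0.47144327 -0.36187878]
bar 619 x [-101.1  -93.    -9.2   76.4   85. ] y [-66.7 -65.7 -53.8 -36.3 -33.7] z [14.7 23.6 26.6]
((471.30621337890625, -359.30706787109375), (191.26148986816406, 36.276756286621094), 21.438451766967773)
```

Emit:
move_arm(
  motion=[0,15,20,40,0,0,0,0,25,38,20,0,0,0,0,25,42,0,0,0,0,0,20,45,0,0,0,0,0,20,45,0,0,0,0,0,20,45,0,0,0,0,0,20,45,0,0,0,0,0,20,45,0,0,0,0,0,20,45,0,0,0,0,0,15,45,0,0,0,0,0,5,45,0,0,0,0,0,0,45,0,0,0,0],
  force=60,
)

```text
time: 1.3
tool_pos: [0.3998, -0.0339, 0.2909]
eef_rot: [[0.941, 0.339, -0.0], [0.339, -0.941, 0.0], [-0.0, -0.0, -1.0]]
wrist_force: [1.3, -0.3, -0.8]
finger_gap: 0.0854
gripper_force: 0.0
```

Emit:
move_arm(
  motion=[0,2,45,0,0,0,2,0,5,45,0,0,0,2,0,5,45,0,0,0,2,0,5,45,0,0,0,2,0,5,45,0,0,0,2,0,5,45,0,0,0,2,0,5,45,0,0,0,0.3,0,2,45,0,0,0,0,0,0,40,-10,0,0,0,0,0,0,-40,0,0,0,0,0,0,0,0,0,0,0,0,0,0,0,0,0],
)

```text
time: 2.5
tool_pos: [0.4332, 0.3634, 0.2406]
eef_rot: [[0.847, 0.531, -0.003], [0.531, -0.847, -0.002], [-0.003, -0.0, -1.0]]
wrist_force: [-1.0, 0.6, 1.5]
finger_gap: 0.0854
gripper_force: 0.0
```

Emit:
move_arm(
  motion=[0,1,3,-45,0,0,0,0,0,0,-45,0,0,0,0,0,0,-45,0,0,0,0,0,0,-40,0,0,0,0,0,0,-30,0,0,0,0,0,0,-16,0,0,0,0,0,0,-8,0,0,0,0,0,0,0,0,0,0],
)

```text
time: 3.3
tool_pos: [0.4358, 0.3671, 0.0132]
eef_rot: [[0.847, 0.531, 0.001], [0.531, -0.847, 0.001], [0.001, 0.0, -1.0]]
wrist_force: [-0.4, 0.1, 0.5]
finger_gap: 0.0854
gripper_force: 0.0
```

```bash
python3 - <<'E'
from h import *
p,d,i=cap("side"); cv2.imwrite("pics/s1.png",cv2.resize(p[130:250,200:340],(700,600),interpolation=cv2.INTER_CUBIC)); print(status.get_obs()["tool_pos"])
E
```

```text
[0.43629179 0.36751844 0.01399014]
```

View pics/s1.png

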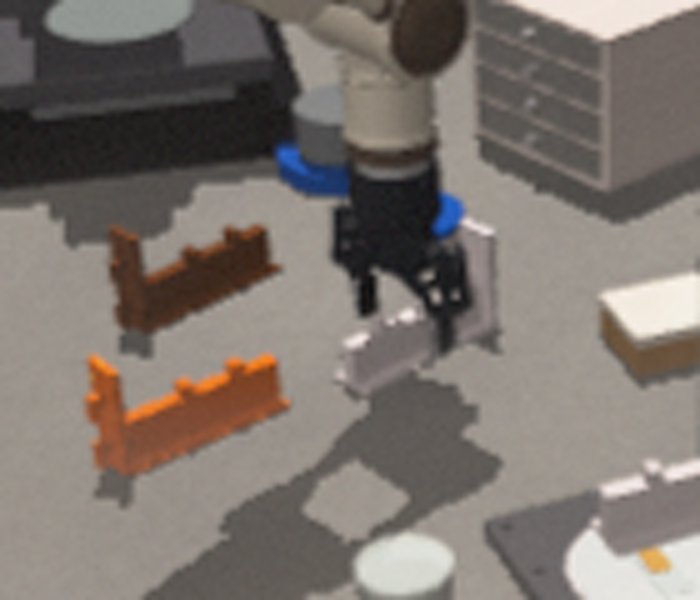

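Fingers straddle the web between the lips, with finger tips at (440,335) and (370,300) in the crop. Closing now.

Emit:
move_arm(
  motion=[0,-1.5,-1,-4.5,0,0,0,0.5,0,0,0,0,0,0,1,0,0,0,0,0,0,1,0,0,0,0,0,0,1,0,0,0,0,0,0,1,0,0,0,0,0,0,1,0,0,0,0,0,0,1,0,0,0,0,0,0,1,0,0,0,0,0,0,1,0,0,0,0,0,0],
  force=60,
)

```text
time: 4.35
tool_pos: [0.4336, 0.3662, 0.0081]
eef_rot: [[0.847, 0.532, 0.0], [0.532, -0.847, 0.0], [0.001, -0.0, -1.0]]
wrist_force: [-0.1, -0.6, 3.2]
finger_gap: 0.0131
gripper_force: 59.1
```

Emit:
move_arm(
  motion=[1,0,0,20,0,0,0,1,0,0,40,0,0,0,1,0,0,42,0,0,0,1,0,-25,20,0,0,-2.5,1,8,-40,0,0,0,-3,1,8,-40,0,0,0,-3,1,8,-40,0,0,0,-3,1,8,-40,0,0,0,-3,1,8,-40,0,0,0,-3,1,8,-40,0,0,0,-3,1,6,-25,0,0,0,-1.8,1,0,-5,0,0,0,0],
)

```text
time: 5.55
tool_pos: [0.4873, 0.0684, 0.129]
eef_rot: [[0.986, 0.166, -0.001], [0.166, -0.986, -0.001], [-0.001, 0.001, -1.0]]
wrist_force: [-0.2, 1.5, -2.7]
finger_gap: 0.0135
gripper_force: 58.9
```

Emit:
move_arm(
  motion=[1,0,0,0,0,0,0,1,0,0,0,0,0,0],
)

```text
time: 5.75
tool_pos: [0.4866, 0.0719, 0.1292]
eef_rot: [[0.985, 0.171, -0.001], [0.171, -0.985, 0.001], [-0.001, -0.001, -1.0]]
wrist_force: [-0.1, -0.0, -2.6]
finger_gap: 0.0131
gripper_force: 58.9
```

```bash
python3 - <<'E'
from h import *
def pc(q,n,ps=(1,5,50,95,99)): print(n,len(q),"x",np.percentile(q[:,0]*1e3,ps).round(1),"y",np.percentile(q[:,1]*1e3,ps).round(1),"z",np.percentile(q[:,2]*1e3,(1,50,99)).round(1))
o=status.get_obs();print(o["tool_pos"],np.degrees(np.arctan2(o["eef_rot"][1,0],o["eef_rot"][0,0])),o["wrist_force"],o["finger_gap"])
tl=local(o["tool_pos"],(.643,.027),np.radians(9.85));print("tcp local",tl)
ims=[]
for n in("top","side"):
    p,d,i=cap(n);W=cloud(d,i);np.savez(n+"1.npz",p=p,d=d,W=W)
    L=local(W,(.643,.027),np.radians(9.85)).reshape(-1,3);print(n)
    m=(abs(L[:,1]-.07)<.06)&(L[:,0]>-.1)&(L[:,0]<-.025)&(L[:,2]>.11)&(L[:,2]<.25)
    q=L[m];pc(q[q[:,2]>.175],"heel");
    pc(q[(q[:,0]<-.04)&(q[:,2]<.175)],"low")
    m=(abs(L[:,1]-.07)<.035)&(abs(L[:,0])<.03)&(L[:,2]>.235)&(L[:,2]<.25);pc(L[m],"up")
    v=(130,230,280,360) if n=="top" else (150,260,290,400)
    ims.append(cv2.resize(p[v[0]:v[1],v[2]:v[3]],(390,480),interpolation=cv2.INTER_CUBIC))
cv2.imwrite("pics/pre.png",np.hstack(ims))
E
```

```text
[0.48660865 0.07187372 0.12917531] 9.860997262807658 [-0.06898514 -0.04493532 -2.61342767] 0.013073938565903049
tcp local [-0.14640946  0.07096601  0.12917531]
top
heel 40 x [-58.7 -58.3 -53.8 -40.1 -38.2] y [54.  54.7 70.7 86.8 87.7] z [184.6 211.4 220.9]
low 84 x [-88.5 -87.  -70.9 -58.2 -57.9] y [51.4 52.4 68.3 87.9 89.9] z [115.9 131.6 168.3]
up 102 x [-12.7 -11.2   3.7  19.   19.6] y [49.1 50.2 70.9 88.6 89.8] z [238.6 243.9 249.9]
side
heel 80 x [-56.7 -55.7 -53.3 -45.6 -36.4] y [47.4 48.  61.8 84.  86.8] z [175.4 194.4 213.7]
low 216 x [-99.5 -96.6 -69.1 -50.6 -45.3] y [45.6 48.7 61.3 75.4 84.1] z [118.2 142.5 171.7]
up 70 x [-10.8  -9.7   5.5  21.6  24.5] y [42.1 44.1 63.2 88.8 90.3] z [235.9 241.3 244.7]
```

View pics/pre.png

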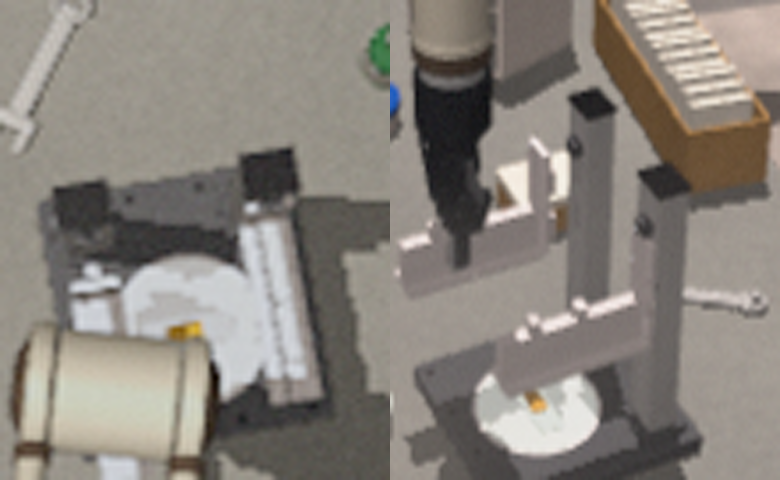

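Top view: heel (95,280) lines up with the empty upright (80,205) within about 1 mm, level in the side view with the claws towards the slots. I'll advance, correcting y by -1 mm.

Emit:
move_arm(
  motion=[1,10,0.7,1,0,0,0,1,10,1.7,0,0,0,0,1,3,0.5,0,0,0,0,1,3,0.5,0,0,0,0,1,2,0.35,0,0,0,0,1,2,0.35,0,0,0,0,1,2,0.35,0,0,0,0,1,2,0.35,0,0,0,0,1,0,0,0,0,0,0],
)

```text
time: 6.75
tool_pos: [0.521, 0.0759, 0.1305]
eef_rot: [[0.985, 0.17, -0.001], [0.17, -0.985, 0.0], [-0.001, -0.0, -1.0]]
wrist_force: [-2.8, -1.0, -2.8]
finger_gap: 0.0131
gripper_force: 58.9
```

```bash
cat > st.py <<'E'
from h import *
o=status.get_obs();print(o["time"],"local",local(o["tool_pos"],(.643,.027),np.radians(9.85))*1e3,"yaw",np.degrees(np.arctan2(o["eef_rot"][1,0],o["eef_rot"][0,0])),"F",local(np.r_[o["wrist_force"][:2],o["wrist_force"][2]],(0,0),np.radians(9.85)).round(1),"M",o["ft_torque"].round(2))
E
python3 st.py
```

```text
6.75 local [-111.81540665   69.02113266  130.50219202] yaw 9.814994635569553 F [-2.9 -0.5 -2.8] M [-0.06  0.36 -0.01]
```

Emit:
move_arm(
  motion=[1,2,0.8,0,0,0,0,1,2,0.6,0,0,0,0,1,1,0.2,0,0,0,0,1,0,0,0,0,0,0],
)

```text
time: 7.15
tool_pos: [0.5254, 0.077, 0.1305]
eef_rot: [[0.985, 0.17, -0.003], [0.17, -0.985, -0.001], [-0.003, 0.0, -1.0]]
wrist_force: [-8.6, -3.4, -1.1]
finger_gap: 0.0126
gripper_force: 59.3
```

```bash
python3 st.py
```

```text
7.15 local [-107.3181       69.34364373  130.48546563] yaw 9.800531398270847 F [-9.1 -1.9 -1.1] M [-0.39  0.88 -0.18]
```

Emit:
move_arm(
  motion=[1,0,0,-2,0,0,0,1,0,0,-2,0,0,0,1,0,0,-2,0,0,0,1,0,0,-2,0,0,0,1,0,0,-2,0,0,0,1,0,0,-2,0,0,0,1,0,0,-2,0,0,0,1,0,0,0,0,0,0],
)

```text
time: 7.95
tool_pos: [0.5253, 0.0774, 0.1165]
eef_rot: [[0.985, 0.171, -0.003], [0.171, -0.985, -0.0], [-0.003, -0.0, -1.0]]
wrist_force: [-6.7, -2.7, 0.2]
finger_gap: 0.0128
gripper_force: 59.2
```

```bash
python3 st.py
```

```text
7.95 local [-107.31798864   69.77564693  116.54261495] yaw 9.825028467140799 F [-7.1 -1.5  0.2] M [-0.2   0.84 -0.01]
```

Emit:
move_arm(
  motion=[1,0,0,-1.5,0,0,0,1,0,0,-1.5,0,0,0,1,0,0,-1.5,0,0,0,1,0,0,0,0,0,0],
)

```text
time: 8.35
tool_pos: [0.5253, 0.0773, 0.1127]
eef_rot: [[0.985, 0.171, -0.003], [0.171, -0.985, -0.001], [-0.003, 0.0, -1.0]]
wrist_force: [-10.2, -2.0, 4.9]
finger_gap: 0.0132
gripper_force: 60.1
```

```bash
python3 st.py
```

```text
8.35 local [-107.33408251   69.6943233   112.74446824] yaw 9.845917978983467 F [-10.4  -0.2   4.9] M [-0.25  1.23  0.06]
```

Emit:
move_arm(
  motion=[1,0,0,-1,0,0,0,1,0,0,-1,0,0,0,1,0,0,-1,0,0,0,1,0,0,0,0,0,0],
)

```text
time: 8.75
tool_pos: [0.5249, 0.0773, 0.11]
eef_rot: [[0.985, 0.171, -0.004], [0.171, -0.985, -0.001], [-0.004, -0.0, -1.0]]
wrist_force: [-13.0, -2.6, 8.8]
finger_gap: 0.013
gripper_force: 60.7
```

```bash
python3 st.py
```

```text
8.75 local [-107.76071754   69.74296645  109.97236338] yaw 9.851685606282425 F [-13.2  -0.3   8.8] M [-0.26  1.55  0.09]
```

Emit:
move_arm(
  motion=[1,0,0,-1,0,0,0,1,0,0,-1,0,0,0,1,0,0,-1,0,0,0,1,0,0,0,0,0,0],
)

```text
time: 9.15
tool_pos: [0.5249, 0.0772, 0.1087]
eef_rot: [[0.985, 0.172, -0.005], [0.172, -0.985, -0.001], [-0.005, 0.0, -1.0]]
wrist_force: [-20.7, -3.0, 19.9]
finger_gap: 0.0131
gripper_force: 62.9
```

```bash
python3 - <<'E'
exec(open("st.py").read())
ims=[]
for n in("top","side"):
    p,d,i=cap(n);np.savez(n+"2.npz",p=p,d=d,W=cloud(d,i))
    v=(150,200,280,330) if n=="top" else (165,235,310,380)
    ims.append(cv2.resize(p[v[0]:v[1],v[2]:v[3]],(400,500),interpolation=cv2.INTER_CUBIC))
cv2.imwrite("pics/press.png",np.hstack(ims))
E
```

```text
9.15 local [-107.76657718   69.6482355   108.68821902] yaw 9.875971734057831 F [-20.9   0.6  19.9] M [-0.36  2.52  0.09]
```

View pics/press.png

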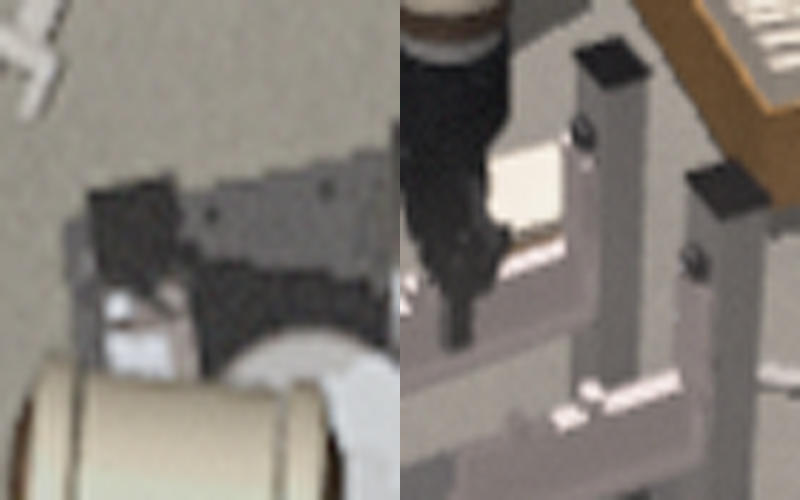

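The side crop shows heel top (580,148) just under the latch (583,130), like the fitted one (690,280 under 693,262). The force has stiffened to a hard stop. One more small press, then I'll relieve the load and open.

Emit:
move_arm(
  motion=[1,0,0,-1,0,0,0,1,0,0,-0.5,0,0,0,1,0,0,0,0,0,0],
)

```text
time: 9.55
tool_pos: [0.525, 0.077, 0.1083]
eef_rot: [[0.985, 0.172, -0.005], [0.172, -0.985, -0.002], [-0.005, 0.001, -1.0]]
wrist_force: [-24.8, -4.0, 28.0]
finger_gap: 0.0132
gripper_force: 64.0
```

Emit:
move_arm(
  motion=[1,-0.5,0,1.5,0,0,0,1,-0.5,0,1.5,0,0,0,0.8,0,0,0,0,0,0,0.5,0,0,0,0,0,0,0,0,0,0,0,0,0,0,0,0,0,0,0,0,0,0,0,0,0,0,0,0,0,0,10,0,0,0,0,0,0,30,0,0,0,0,0,0,45,0,0,0,0,0,0,45,0,0,0],
)

```text
time: 10.65
tool_pos: [0.5249, 0.0775, 0.2395]
eef_rot: [[0.985, 0.17, -0.001], [0.17, -0.985, 0.0], [-0.001, -0.0, -1.0]]
wrist_force: [0.8, 0.2, -0.2]
finger_gap: 0.0856
gripper_force: 0.0
```

Emit:
move_arm(
  motion=[0,-10,-20,30,0,0,0,0,-10,-45,0,0,0,0,0,-15,-45,0,0,0,0,0,-10,-45,0,0,0,0,0,-5,-45,0,0,0,0,0,-5,-45,0,0,0,2,0,0,-45,0,0,0,3,0,0,-45,0,0,0,3,0,0,-45,0,0,0,3,0,0,-45,0,0,0,0,0,0,-5,0,0,0,0,0,0,0,0,0,0,0],
)

```text
time: 11.85
tool_pos: [0.47, -0.3535, 0.268]
eef_rot: [[0.935, 0.353, 0.0], [0.353, -0.935, 0.0], [0.0, -0.0, -1.0]]
wrist_force: [-0.3, 0.8, 0.8]
finger_gap: 0.0857
gripper_force: 0.0
```

```bash
python3 - <<'E'
exec(open("st.py").read()); print(o["tool_pos"])
def pc(q,n,ps=(1,5,50,95,99)): print(n,len(q),"x",np.percentile(q[:,0]*1e3,ps).round(1),"y",np.percentile(q[:,1]*1e3,ps).round(1),"z",np.percentile(q[:,2]*1e3,(5,50,95)).round(1))
ims=[]
for n in("top","side"):
    p,d,i=cap(n);W=cloud(d,i);np.savez(n+"3.npz",p=p,d=d,W=W)
    L=local(W,(.643,.027),np.radians(9.85)).reshape(-1,3);L=L[np.isfinite(L[:,0])];print(n)
    for yy in(.07,-.07):
        m=(abs(L[:,1]-yy)<.03)&(L[:,0]>-.2)&(L[:,0]<-.03)&(L[:,2]>.12)
        q=L[m];pc(q[q[:,2]<.15],"arm");pc(q[(q[:,2]>.15)&(q[:,2]<.165)],"lips")
        a=q[(q[:,2]>.132)&(q[:,2]<.15)]; print("slope z/x",np.polyfit(a[:,0],a[:,2],1), line(a)[0])
        m=(abs(L[:,1]-yy)<.03)&(L[:,0]>-.035)&(L[:,0]<-.012)&(L[:,2]>.17);pc(L[m],"heeltop/latch")
    v=(150,230,280,360) if n=="top" else (165,265,300,400)
    ims.append(cv2.resize(p[v[0]:v[1],v[2]:v[3]],(400,500),interpolation=cv2.INTER_CUBIC))
cv2.imwrite("pics/hung.png",np.hstack(ims))
E
```

```text
11.85 local [-235.49918491 -345.33136839  268.03753407] yaw 20.694389631750997 F [-0.2  0.9  0.8] M [-0.02 -0.02  0.03]
[ 0.47004793 -0.35352753  0.26803753]
top
arm 110 x [-166.1 -159.9 -105.1  -38.3  -32.8] y [62.3 63.  68.9 75.4 76. ] z [134.2 142.4 149.2]
lips 24 x [-136.1 -135.1  -86.4  -36.8  -31.4] y [62.5 62.7 71.3 75.1 75.7] z [150.6 153.7 157.1]
slope z/x [0.02898034 0.14538843] 0.3906619
heeltop/latch 35 x [-22.3 -22.1 -18.2 -12.7 -12.3] y [50.8 52.  68.6 86.4 89.2] z [185.9 205.2 247.3]
arm 121 x [-164.8 -159.9 -100.1  -37.5  -32.8] y [-85.1 -77.7 -69.8 -63.8 -51.3] z [122.7 144.1 149.5]
lips 36 x [-156.7 -143.9  -88.2  -48.4  -39.8] y [-77.  -75.2 -70.8 -63.9 -63.2] z [150.2 152.7 160. ]
slope z/x [0.01020476 0.14549153] 0.48704395
heeltop/latch 29 x [-20.3 -19.8 -16.7 -12.  -12. ] y [-87.7 -86.1 -67.7 -54.1 -53.2] z [178.5 207.2 243.7]
side
arm 124 x [-165.1 -162.2 -132.3 -102.   -93.7] y [54.9 55.9 60.8 72.3 74.6] z [121.  135.2 146.2]
lips 3 x [-83.2 -83.  -80.2 -78.  -77.8] y [65.2 65.4 68.4 71.2 71.5] z [150.5 150.6 151.4]
slope z/x [0.05005659 0.14520603] 3.4829042Traceback (most recent call last):
  File "<stdin>", line 11, in <module>
  File "<stdin>", line 2, in pc
    return _quantile_unchecked(
        a, q, axis, out, overwrite_input, method, keepdims, weights)
    return _ureduce(a,
                    func=_quantile_ureduce_func,
    ...<5 lines>...
                    overwrite_input=overwrite_input,
                    method=method)
    r = func(a, **kwargs)
    result = _quantile(arr,
                       quantiles=q,
    ...<2 lines>...
                       out=out,
                       weights=wgt)
    slices_having_nans = np.isnan(arr[-1, ...])
                                  ~~~^^^^^^^^^
IndexError: index -1 is out of bounds for axis 0 with size 0
```

```bash
python3 - <<'E'
from h import *
p=np.load("top3.npz")["p"][150:230,280:360]; q,d,i=cap("side")
cv2.imwrite("pics/hung.png",np.hstack([cv2.resize(p,(300,480),interpolation=cv2.INTER_CUBIC),cv2.resize(q[150:250,290:390],(480,480),interpolation=cv2.INTER_CUBIC)]))
E
```

```text
(no output)
```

View pics/hung.png

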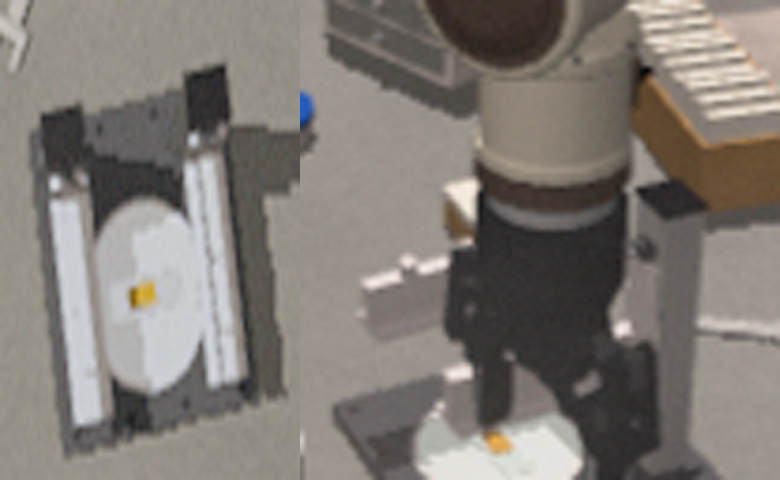

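Top crop: both heels show the same dark latch between white ends (68,175 and 205,140), so the latch is out and the bracket is home. The gripper is above the bar, so I'll descend.

Emit:
move_arm(
  motion=[0,0,0,-45,0,0,0.3,0,0,0,-45,0,0,0,0,0,0,-45,0,0,0,0,0,0,-45,0,0,0,0,0,0,-40,0,0,0,0,0,0,-25,0,0,0,0,0,0,-12,0,0,0,0,0,0,-6,0,0,0,0,0,0,0,0,0,0],
)

```text
time: 12.9
tool_pos: [0.471, -0.3524, 0.0055]
eef_rot: [[0.933, 0.361, 0.001], [0.361, -0.933, -0.001], [0.0, 0.001, -1.0]]
wrist_force: [0.0, 0.7, 0.5]
finger_gap: 0.0852
gripper_force: 0.0
```

Emit:
move_arm(
  motion=[0.4,0,0,0,0,0,0,0.7,0,0,0,0,0,0,1,0,0,0,0,0,0,1,0,0,0,0,0,0,1,0,0,0,0,0,0,1,0,0,0,0,0,0,1,0,0,0,0,0,0,1,0,0,0,0,0,0],
  force=60,
)

```text
time: 13.7
tool_pos: [0.4711, -0.3535, 0.006]
eef_rot: [[0.933, 0.36, 0.001], [0.36, -0.933, -0.002], [0.001, 0.002, -1.0]]
wrist_force: [0.5, -0.4, 6.0]
finger_gap: 0.0305
gripper_force: 62.3
```

Emit:
move_arm(
  motion=[1,0,0,10,0,0,0,1,0,0,30,0,0,0,1,0,0,45,0,0,4,1,0,0,45,0,0,7.5,1,0,0,45,0,0,7.5,1,0,0,40,0,0,7.5,1,0,20,0,0,0,7.5,1,0,20,0,0,0,7.5,1,0,20,0,0,0,7.5,1,0,20,0,0,0,7.5,1,0,20,0,0,0,7.5,1,0,10,0,0,0,7.5],
  force=70,
)

```text
time: 14.9
tool_pos: [0.4696, -0.2403, 0.219]
eef_rot: [[-0.052, 0.999, -0.002], [0.999, 0.052, 0.002], [0.002, -0.002, -1.0]]
wrist_force: [0.1, 0.0, -3.0]
finger_gap: 0.0305
gripper_force: 70.4
```

Emit:
move_arm(
  motion=[1,5,20,0,0,0,7.2,1,10,35,0,0,0,0,1,10,40,0,0,0,0,1,10,40,0,0,0,0,1,10,40,0,0,0,0,1,10,35,0,0,0,0,1,6,25,0,0,0,0,1,4,13,0,0,0,0,1,0,0,0,0,0,0,1,0,0,0,0,0,0],
)

```text
time: 15.9
tool_pos: [0.535, 0.0047, 0.2195]
eef_rot: [[-0.17, 0.985, -0.001], [0.985, 0.17, -0.001], [-0.0, -0.001, -1.0]]
wrist_force: [-0.3, 0.0, -2.6]
finger_gap: 0.0306
gripper_force: 70.5
```

```bash
python3 - <<'E'
exec(open("st.py").read())
print(o["tool_pos"],o["eef_rot"][2],o["finger_gap"])
ims=[]
for n in("top","side"):
    p,d,i=cap(n);W=cloud(d,i);np.savez(n+"4.npz",p=p,d=d,W=W)
    L=local(W,(.643,.027),np.radians(9.85));m=(abs(L[...,0]+.107)<.06)&(abs(L[...,1])<.14)&(L[...,2]>.19)&(L[...,2]<.26)&(p.max(2)<90)
    q=L[m];e=q[abs(q[:,1])>.06]
    print(n,len(q),"bar y",np.percentile(q[:,1]*1e3,(.5,2,98,99.5)).round(1),"x",np.percentile(e[:,0]*1e3,(2,50,98)).round(1),"z med ends",np.median(q[q[:,1]>.06,2]),np.median(q[q[:,1]<-.06,2]))
    v=(150,230,280,360) if n=="top" else (150,250,290,390)
    ims.append(cv2.resize(p[v[0]:v[1],v[2]:v[3]],(400,480),interpolation=cv2.INTER_CUBIC))
cv2.imwrite("pics/bar.png",np.hstack(ims))
E
```

```text
15.9 local [-110.23197507   -3.46807379  219.49267013] yaw 99.80324298519633 F [-0.3  0.1 -2.6] M [ 0.03  0.03 -0.03]
[0.53498624 0.00472574 0.21949267] [-3.79909169e-04 -1.09302652e-03 -9.99999330e-01] 0.030604586015102447
top 51 bar y [-101.2 -100.9   87.5   87.5] x [-124.8 -108.8  -96.6] z med ends 0.2408868595764564 0.24342951333946639
side 384 bar y [-108.1 -107.1   66.    80.7] x [-124.3 -112.6  -93.6] z med ends 0.2349221714761084 0.23476262112088975
```

View pics/bar.png

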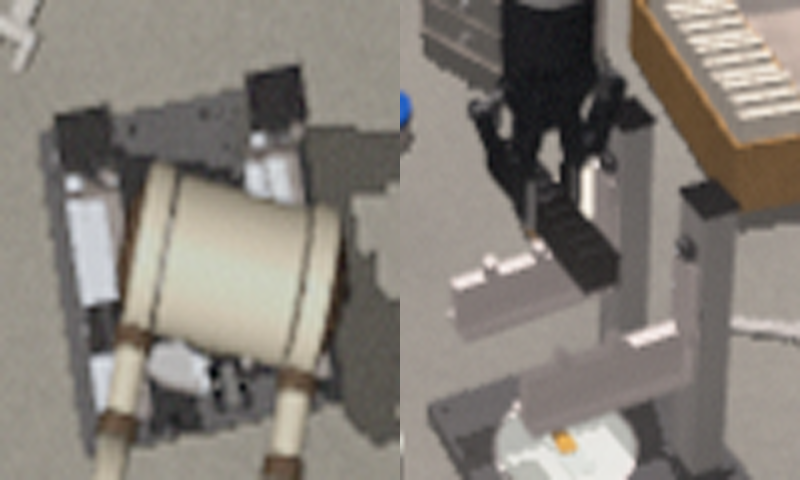

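The bar is held level: its near end is at (615,275) in the side crop and it's centred over both arms in the top crop. A shift of +2.3,+6.9 mm is needed before I lower it.

Emit:
move_arm(
  motion=[1,2.3,6.9,0,0,0,0,1,0,0,-15,0,0,0,1,0,0,-20,0,0,0,1,0,0,-15,0,0,0,1,0,0,-4,0,0,0,1,0,0,-2,0,0,0,1,0,0,0,0,0,0,1,0,0,0,0,0,0],
)

```text
time: 16.8
tool_pos: [0.5383, 0.0122, 0.1647]
eef_rot: [[-0.17, 0.985, 0.002], [0.985, 0.17, -0.0], [-0.001, 0.002, -1.0]]
wrist_force: [0.6, -0.2, -2.5]
finger_gap: 0.0304
gripper_force: 70.5
```

```bash
python3 st.py
```

```text
16.8 local [-105.65615848    3.31931847  164.72568356] yaw 99.81145987860187 F [ 0.5 -0.3 -2.5] M [-0.04 -0.01 -0.03]
```

Emit:
move_arm(
  motion=[1,-1,-0.2,-2,0,0,0,1,0,0,-2,0,0,0,1,0,0,-2,0,0,0,1,0,0,-2,0,0,0,1,0,0,-2,0,0,0,1,0,0,0,0,0,0],
)

```text
time: 17.4
tool_pos: [0.5364, 0.0122, 0.1533]
eef_rot: [[-0.17, 0.985, -0.001], [0.985, 0.17, 0.0], [0.0, -0.001, -1.0]]
wrist_force: [-0.4, -0.1, -2.1]
finger_gap: 0.0309
gripper_force: 70.5
```

```bash
python3 st.py
```

```text
17.4 local [-107.55853612    3.66613412  153.33298156] yaw 99.81393096163137 F [-0.4 -0.1 -2.1] M [0.01 0.04 0.01]
```

No lip contact, and the bar is below lip level. Continuing down to touch.

Emit:
move_arm(
  motion=[1,0.6,0,-1,0,0,0,1,0,0,-1,0,0,0,1,0,0,-0.5,0,0,0,1,0,0,-0.5,0,0,0,1,0,0,0,0,0,0],
)

```text
time: 17.9
tool_pos: [0.5373, 0.0122, 0.1509]
eef_rot: [[-0.17, 0.985, 0.0], [0.985, 0.17, -0.0], [-0.0, 0.0, -1.0]]
wrist_force: [-0.6, 0.5, -1.6]
finger_gap: 0.0302
gripper_force: 70.6
```

```bash
python3 st.py
```

```text
17.9 local [-106.69193596    3.45859867  150.92780841] yaw 99.81319103757713 F [-0.5  0.6 -1.6] M [-0.03  0.03  0.  ]
```

Emit:
move_arm(
  motion=[1,0,0,-1,0,0,0,1,0,0,-0.7,0,0,0,1,0,0,0,0,0,0],
)

```text
time: 18.2
tool_pos: [0.5375, 0.0123, 0.1502]
eef_rot: [[-0.17, 0.985, 0.001], [0.985, 0.17, -0.0], [-0.0, 0.001, -1.0]]
wrist_force: [-3.4, 2.7, 6.0]
finger_gap: 0.0304
gripper_force: 71.6
```

```bash
python3 st.py
```

```text
18.2 local [-106.466002      3.55512333  150.16038109] yaw 99.81253940991498 F [-2.9  3.2  6. ] M [-0.1   0.53 -0.15]
```

Emit:
move_arm(
  motion=[1,0,0,0.5,0,0,0,0.6,0,0,0,0,0,0,0.5,0,0,0,0,0,0,0.4,0,0,0,0,0,0,0,0,0,0,0,0,0,0,0,0,0,0,0,0,0,0,0,0,0,0,0,0,0,0,0,0,0,0,0,0,0,0,0,0,0,0,0,0,10,0,0,0,0,0,0,30,0,0,0,0,0,0,40,0,0,0],
  force=20,
)

```text
time: 19.4
tool_pos: [0.5359, 0.0124, 0.2292]
eef_rot: [[-0.17, 0.985, -0.004], [0.985, 0.17, 0.001], [0.002, -0.004, -1.0]]
wrist_force: [0.9, 0.7, 0.0]
finger_gap: 0.0857
gripper_force: 0.0
```

Emit:
move_arm(
  motion=[0,0,0,40,0,0,0,0,-20,0,40,0,0,0,0,-20,-40,20,0,0,0,0,-20,-45,0,0,0,0,0,-20,-45,0,0,0,0,0,-20,-45,0,0,0,0,0,-10,-45,0,0,0,0,0,0,-45,0,0,0,0,0,0,-45,0,0,0,0,0,0,0,0,0,0,0],
)

```text
time: 20.4
tool_pos: [0.4262, -0.3023, 0.3296]
eef_rot: [[-0.165, 0.986, -0.001], [0.986, 0.165, -0.001], [-0.001, -0.001, -1.0]]
wrist_force: [-0.1, 0.4, -0.5]
finger_gap: 0.0853
gripper_force: 0.0
```

```bash
python3 - <<'E'
exec(open("st.py").read())
ims=[]
for n in("top","side"):
    p,d,i=cap(n);W=cloud(d,i)
    L=local(W,(.643,.027),np.radians(9.85));m=(abs(L[...,0]+.107)<.04)&(abs(L[...,1])<.14)&(L[...,2]>.13)&(L[...,2]<.2)&(p.max(2)<90)
    q=L[m];t=q[q[:,2]>.16]
    print(n,len(q),"y",np.percentile(q[:,1]*1e3,(1,50,99)).round(1),"x",np.percentile(t[:,0]*1e3,(1,50,99)).round(1),"ends z",np.median(t[t[:,1]>.05,2]),np.median(t[t[:,1]<-.05,2]),"yaw", line(t[:,[1,0]])[0])
    v=(150,230,280,360) if n=="top" else (150,250,290,390)
    ims.append(cv2.resize(p[v[0]:v[1],v[2]:v[3]],(400,480),interpolation=cv2.INTER_CUBIC))
cv2.imwrite("pics/end.png",np.hstack(ims))
E
```

```text
20.4 local [-269.97922484 -287.38704533  329.61925193] yaw 99.50089803858728 F [-0.   0.4 -0.5] M [-0.01 -0.02  0.03]
top 389 y [-93.4  -1.1  92.9] x [-120.7 -106.   -91.9] ends z 0.1685184295237796 0.17234499402433467 yaw 0.30925784
side 349 y [-99.9 -26.9  77.8] x [-120.9 -107.9  -89.4] ends z 0.16599571338655328 0.16802582695552226 yaw 0.24474189
```

View pics/end.png

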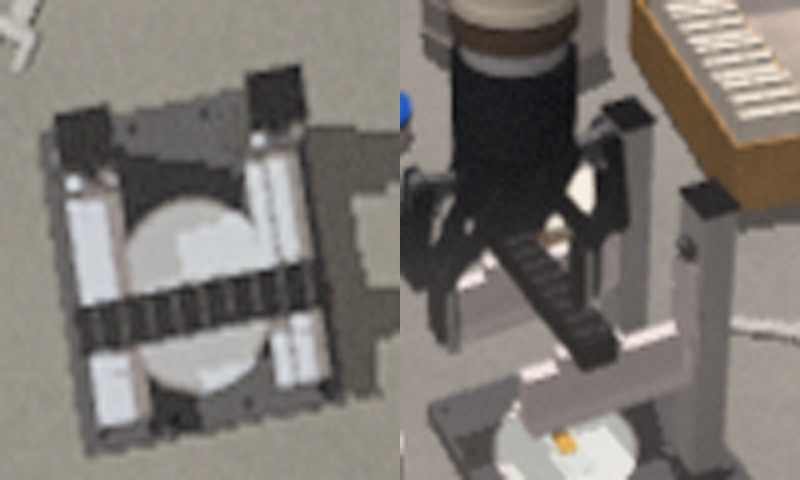

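The bar lies across both arms, from (85,325) to (315,285) in the top crop. It is centred, square and between the lips, with its ends within about 3 mm in height, and the gripper is clear. Handing in.

```bash
python3 -c "
from station import ctrl; print(ctrl.sign_off())"
```

```text
the job is handed in; nothing more can be done
None
```

The bracket hangs fully home with the latch out over its heel, and the bar light rests centred across both arms. That is judged from the camera views and contact forces; the job was handed in at about 20 s and the sign-off returned no verdict.

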